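Set up the pull-out spice rail on the ranch ledge

TASK

Pull the spice rail out of its green housing until its red lock button clicks up through the roof, then turn the orange clamp knob clockwise until it clicks past its detent. Next stand every spice tin that is on the ledge upright on the floor of the rail's tray, and only when all are in, draw the guard bar by its yellow peg all the way out along the tray to its stop. Leave the molcajete, bowl, measuring cup, pestle and jar where they are.

Things in the scene. Friction and masses are not known exactly. Their poses are not given: they have to be found in the camera images.
- housing: Green steel housing of the spice rail, fixed to the ledge: 275 mm long, 78 mm wide, roof 56 mm high. Origin on the ledge below its open mouth's middle; +x runs out of the mouth, the way the rail pulls out (roughly to the robot's right); z up; the robot's side is -y. In the roof, 30 mm behind the mouth, is an 18 mm hole for the lock button; farther back stands the clamp knob.
- rail (a joint): How far the telescoping rail is pulled out of the housing along the housing's +x, in m: 0 all the way in, 0.21 at its end stop. It slides with about 3 N of drag and stays where it is left; starts 0 to 0.04.
- rail_handle (a point): Grip point of the black upright handle at the rail's free end: a post 12 mm thick along the housing's x, 30 mm wide along its y, top 92 mm above the ledge. The point is on the post's axis, 14 mm below its top. The post stands 61 mm in front of the mouth when the rail is in; free on all sides above 34 mm height.
- lock_button (a joint): Rise of the rail's red spring lock button, 12 mm across, in m: 0 while held down under the roof. At the rail's end stop it lines up with the hole in the roof, springs up to 0.013, stands 9 mm proud of the roof and locks the rail against going back.
- tray (a point): Middle of the rail's tray, on its floor, 18 mm above the ledge; axes as the housing's. The tray is a straight channel 54 mm wide inside; side walls 4 mm thick, 14 mm high above its floor. With the rail fully out this point is 122.5 mm in front of the mouth, and open floor reaches 122 mm from it either way along x: room for five tins in one row, 48 mm apart.
- clamp (a joint): Angle of the clamp knob on the housing's roof, in rad, growing clockwise seen from above. Starts 0 to 0.25; from about 0.4 a spring detent resists with about 0.1 N m, at 0.75 it clicks over and the knob jumps to about 1.05; end stop at 1.25.
- clamp_grip (a point): Grip point of the clamp knob, on its vertical axis, 110 mm behind the mouth, 100 mm above the ledge. The knob is an orange upright bar 50 mm long, 14 mm thick, top 111 mm above the ledge, on a black disc 60 mm across whose top is 81 mm above the ledge. At joint value 0 the bar lies along the housing's x; it turns clockwise from there.
- guard (a joint): How far the steel guard bar is drawn out along the front of the tray, housing's +x, in m: 0 back along the housing, 0.26 at its end stop. About 2 N of drag; starts 0 to 0.03.
- guard_grip (a point): Grip point of the yellow square peg on the guard bar's end: 14 by 14 mm, top 97 mm above the ledge, the point 13 mm below the top. It runs 65 mm off the tray's centre line on the robot's side (housing's -y) and is 50 mm behind the mouth at joint value 0. The bar runs 37 to 47 mm above the ledge, just outside the tray's wall.
- tin_chile: Round spice tin with red lid and band, 42 mm across, 38 mm high, about 90 g; stands upright on the ledge. Origin under its centre, z up. Three to five of the five tins are there (None if not).
- tin_cumin: Round spice tin with yellow lid and band, 42 mm across, 38 mm high, about 90 g; stands upright on the ledge. Origin under its centre, z up. Three to five of the five tins are there (None if not).
- tin_oregano: Round spice tin with green lid and band, 42 mm across, 38 mm high, about 90 g; stands upright on the ledge. Origin under its centre, z up. Three to five of the five tins are there (None if not).
- tin_salt: Round spice tin with white lid and band, 42 mm across, 38 mm high, about 90 g; stands upright on the ledge. Origin under its centre, z up. Three to five of the five tins are there (None if not).
- tin_pepper: Round spice tin with blue lid and band, 42 mm across, 38 mm high, about 90 g; stands upright on the ledge. Origin under its centre, z up. Three to five of the five tins are there (None if not).
- molcajete: Bystander: grey-black volcanic stone molcajete (mortar) on three feet, 156 mm across, 105 mm high; origin under its centre.
- pinch_bowl: Bystander: turquoise ceramic pinch bowl, 90 mm across, 42 mm high; origin under its centre.
- measuring_cup: Bystander: stainless steel measuring cup, 74 mm across, 60 mm high, flat handle reaching 120 mm along its +y at 56 mm height; origin under the cup's centre.
- pestle: Bystander: wooden pestle lying along its x axis, 170 mm long, 34 mm thick; origin under its middle.
- bean_jar: Bystander: amber glass jar with wooden cap, 64 mm across, 110 mm high; origin under its centre.
Not all that is in view belongs to the job. Leave any purple look-alike of the tin_salt alone. Of the things that look like the tin_oregano, the larger one is meant.

How it is judged (in metres and radians):
On the way, in this order (a step that is already met when the one before it is completed fails the run):
1. the rail is fully out and its lock button has clicked up (value of joint rail above 0.203 m and value of joint lock_button above 0.01 m), for 0.2 s.
2. the clamp knob has clicked past its detent (all of step 1 and value of joint clamp above 1 rad), for 0.2 s.
3. every tin that is present stands in the tray (all of step 2 and z of tin_chile in the frame of tray between -0.004 and 0.005 m and y of tin_chile in the frame of tray between -0.012 and 0.012 m and x of tin_chile in the frame of tray between -0.108 and 0.108 m and angle between each of tin_chile, tin_cumin, tin_oregano, tin_salt, tin_pepper's own z axis and vertical below 0.15 rad and z of tin_cumin in the frame of tray between -0.004 and 0.005 m and y of tin_cumin in the frame of tray between -0.012 and 0.012 m and x of tin_cumin in the frame of tray between -0.108 and 0.108 m and z of tin_oregano in the frame of tray between -0.004 and 0.005 m and y of tin_oregano in the frame of tray between -0.012 and 0.012 m and x of tin_oregano in the frame of tray between -0.108 and 0.108 m and z of tin_salt in the frame of tray between -0.004 and 0.005 m and y of tin_salt in the frame of tray between -0.012 and 0.012 m and x of tin_salt in the frame of tray between -0.108 and 0.108 m and z of tin_pepper in the frame of tray between -0.004 and 0.005 m and y of tin_pepper in the frame of tray between -0.012 and 0.012 m and x of tin_pepper in the frame of tray between -0.108 and 0.108 m and linear speed of each of tin_chile, tin_cumin, tin_oregano, tin_salt, tin_pepper below 0.03 m/s), for 0.2 s.
4. the guard bar is drawn out to its stop (value of joint guard above 0.245 m), for 0.2 s.
At the end, for the whole second after the job is handed in: Rail out more than 203 mm, lock button up more than 10 mm, clamp knob past 1.0 rad, every tin present upright (0.15 rad) and still on the tray floor, within 12 mm of its centre line, between mouth and end wall; guard bar out more than 245 mm (all of step 3 and value of joint guard above 0.245 m); the robot touches nothing.
It fails at once if the molcajete is moved more than 4 cm (distance of molcajete from where it was at the start of the episode above 0.04 m).
It fails at once if the pinch bowl is moved more than 4 cm (distance of pinch_bowl from where it was at the start of the episode above 0.04 m).
It fails at once if the measuring cup is moved more than 4 cm (distance of measuring_cup from where it was at the start of the episode above 0.04 m).
It fails at once if the pestle is moved more than 4 cm (distance of pestle from where it was at the start of the episode above 0.04 m).
It fails at once if the bean jar is moved more than 4 cm (distance of bean_jar from where it was at the start of the episode above 0.04 m).
Of tin_chile, tin_cumin, tin_oregano, tin_salt, tin_pepper only 3 to 5 are there at a start; the rules pass over those that are not, and their reading is None.
At some moment in a run one of tin_chile, tin_cumin, tin_oregano, tin_salt, tin_pepper may be knocked a few centimetres aside while the robot is not near it.
Once in a run the grip may slacken for a moment while it holds something.
It also fails if it takes over 210 s, if anything falls off the work surface, if the arm or the gripper's body presses on something with over 40 N, if the wrist force passes 120 N, or if a joint passes its speed limit or range.

ROBOT

A 6-joint arm with a two-finger parallel gripper is mounted at the origin on the work surface. World frame = base frame: x ahead of the robot, y to its left, z up, the work surface at z = 0. Lengths are in mm, angles in rad, forces in N, time in s.
With the tool pointing down it reaches from about 150 to 775 mm from the base axis. Payload 6.1 kg.
Tool frame: the origin (TCP) lies at the very end of the fingers, on their centre line; the grasp point (between the pads) lies 19 mm behind it; z points along the fingers, x is the direction in which the jaws open and shut, and the axes are right-handed (so a half turn about z gives the same grasp; the last joint's range is limited). The gripper opens to 85 mm and grips with 20 to 120 N. Pads are 22 mm wide; open, the fingers measure 114 mm over their backs; the gripper's body (76 mm by 85 mm) begins 54 mm behind the grasp point. The pads swing forward as they close: fully open they stand 13 mm farther back than shut.
Start: joints at [-1.169, 0.126, -0.04, 1.405, 0, 1.571], TCP at [205.307, -483.174, 231.295] pointing down, gripper open.
Joint ranges: [-2.72, 2.72], [-0.95, 1.95], [-1.27, 1.35], [-1.78, 2.02], [-1.46, 1.47], [-3.14, 3.14]. Speed limits (rad/s): [2.39, 2.39, 3.01, 3.14, 3.14, 3.14].

INTERFACE

Orientations are given as a 3x3 rotation matrix whose columns are the frame's x, y, z axes.
In Python, from cell import manip gives the robot as it stands.
- The arm moves only by the tool send_rows, never from a script. Its argument "rows" is a list of rows, each a list of 2 entries, a list of its own where there are three numbers: the shift along the tool's x, y, z in cm, then the turn about the tool's z in rad. In form: [[[x, y, z], spin], ...]. A call has 1 to 12 rows; each row is the pose to reach, as a shift and turn from the pose commanded when the call began, along the tool's axes at that moment; what a row does not reach only later rows make up. A row lasts 1/10 s, in which the tool goes at most 50 mm and 8.59 degrees, less where a joint would pass 70% of its speed; a pose out of reach is approached as far as the arm can. A call with a gripper value outside its range is refused whole. "fingers" is the closure, from -1 (fully open) to 1 (shut), set as the call begins (left out, the last holds). The fingers move at their own pace and stop on an object; "newtons" is the grip in N (left out, the last holds). Time passes only in rows, so rows that repeat a pose let the fingers close. It gives the time, the measured TCP pose, the force and the opening at its end, in the units of the state.
- manip.sense(): the state, without advancing time (a new reading comes with each control period).
- manip.get_image(name): name is "scene" or "top" or "wrist"; returns a dict with "pixels" (480x640x3 uint8, red, green, blue), "z_map" (480x640 float32, mm along the optical axis (not along the pixel's ray), 0 where there is no reading), "fovy" (degrees; the focal length in pixels is half the picture's height over the tangent of half this angle, whatever the lens; pixels are square), "cx", "cy" (the principal point, pixels), "k1" (the pictures are not rectified: a ray, as slopes to the right and down, at radius r is drawn at 1 + k1 r^2 times it, then the intrinsics apply), "rvec" (rotation vector, rad) and "tvec" (3), from world to camera coordinates, as OpenCV has them; the wrist camera has in their place "tool_from_camera" (4x4, takes a point from camera to tool coordinates, whose origin is the TCP and whose axes are the tool frame's). Camera axes: x right, y down, z forward; pixel columns grow to the right and rows downward; lengths in mm; the calibration is good to about 2 mm. A picture is of the moment at which its call begins: read the wrist's pose just before it.
- manip.sign_off(): hands the job in, once; it reports no verdict.
The state is a dict: "time": time; "joints": joint angles; "qd": joint speeds; "tau": joint torques, N m; "ee_pos": TCP position; "eef_rot": TCP orientation; "ft_force": force on the tool from outside, world axes, zero at the start; "wrist_torque": the same for the moment, N m; "gripper_width": finger opening in mm.
Only numpy, scipy, OpenCV 4.12 (cv2) and the standard library are available. Lean on these libraries where they do the work, as an engineer would, in place of code of your own. Each camera call takes 0.05 s, during which the arm holds its last target. There are 200 camera calls.

## Working session

There is one attempt and no reset: what is moved stays moved. The work goes in short steps, Python scripts to look and compute and a tool call to move; the robot and the scene stay as the last step left them, time stands still between calls to the robot, and variables do not carry over. Pictures are saved under pics/ and viewed, about 12 in all and at most 16, crops included, and the job is handed in when it is done.

Besides the shell and the picture viewer there is one more tool, called after ">>>" in YAML: its name, and indented under it one key for each argument. send_rows: Moves the arm, as the interface text tells. Its arguments: {"type":"object","properties":{"rows":{"type":"array"},"fingers":{"type":"number"},"newtons":{"type":"number"}},"required":["rows"]}

```bash
mkdir -p pics; ls
cat > h.py <<'E'
import numpy as np, cv2
from cell import manip
def cam(n):
    s=manip.sense(); d=manip.get_image(n)
    f=240/np.tan(np.radians(d['fovy'])/2)
    if n=='wrist':
        T=np.array(d['tool_from_camera']); R=np.array(s['eef_rot']); 
        d['R']=R@T[:3,:3]; d['C']=R@T[:3,3]+np.array(s['ee_pos'])
    else:
        Rw=cv2.Rodrigues(np.array(d['rvec'],float))[0]; d['R']=Rw.T; d['C']=-Rw.T@np.array(d['tvec'],float).ravel()
    d['K']=np.array([[f,0,d['cx']],[0,f,d['cy']],[0,0,1.]]); return d
def slopes(d,uv):
    q=(np.atleast_2d(np.array(uv,float))-[d['cx'],d['cy']])/d['K'][0,0]
    p=q.copy()
    for _ in range(20): p=q/(1+d['k1']*(p**2).sum(1,keepdims=True))
    return p
def plane(d,uv,z):
    p=slopes(d,uv); r=np.c_[p,np.ones(len(p))]@d['R'].T
    return d['C']+r*((z-d['C'][2])/r[:,2])[:,None]
def cloud(d):
    v,u=np.mgrid[:480,:640]; p=slopes(d,np.c_[u.ravel(),v.ravel()])
    zz=d['z_map'].reshape(-1,1)
    P=np.c_[p,np.ones(len(p))]*zz@d['R'].T+d['C']; P[zz[:,0]==0]=np.nan
    return P.reshape(480,640,3)
def save(d,n): cv2.imwrite('pics/'+n,d['pixels'][:,:,::-1])
def pr(): 
    s=manip.sense(); print(s['time'],np.round(s['ee_pos'],1),np.round(s['eef_rot'],3).tolist(),np.round(s['ft_force'],1),s['gripper_width'])
E
python3 - <<'E'
from h import *
pr()
for n in('top','scene'): d=cam(n); save(d,n+'1.png'); print(n,d['C'],d['k1'])
E
```

```text
pics
0.0 [ 205.2 -482.8  230.5] [[0.391, -0.92, -0.001], [-0.92, -0.391, 0.001], [-0.002, -0.0, -1.0]] [ 0.4 -0.4  0. ] 85.35504212863336
top [ 277.78920644   -4.01615087 1243.80020208] -0.09895397163816144
scene [1023.08947147 -259.10134339 1030.01834732] -0.030305055562650007
```

View pics/top1.png

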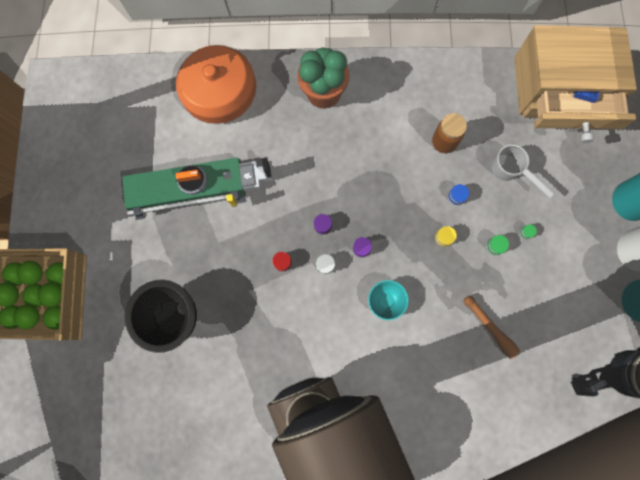

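View pics/scene1.png

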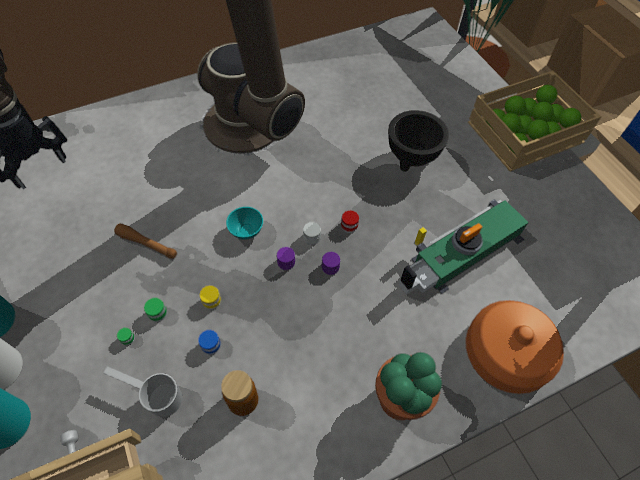

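The top view shows the red tin at (282,261), white (325,264), yellow (446,236), large green (499,244) and blue (459,194). The purple decoys are at (323,224) and (362,247), with a small green tin at (529,231). The housing runs from (122,190) to (255,170), with the knob at (188,176), handle at (266,168) and peg at (231,199). The scene view confirms this.

```bash
cat >> h.py <<'E'
def hsv(d): return cv2.cvtColor(d['pixels'],cv2.COLOR_RGB2HSV)
def blobs(m,amin=25):
    n,_,st,c=cv2.connectedComponentsWithStats(m.astype(np.uint8)); return [(c[i],st[i]) for i in range(1,n) if st[i,4]>=amin]
H={'red':(172,5,120,80),'yellow':(24,33,120,100),'green':(55,75,110,80),'blue':(105,120,120,80),'purple':(128,150,80,50),'orange':(6,16,160,130)}
def mask(d,c):
    h=hsv(d).astype(int); a,b,s,v=H[c]; hh=h[...,0]
    r=(hh>=a)&(hh<=b) if a<b else (hh>=a)|(hh<=b)
    return r&(h[...,1]>=s)&(h[...,2]>=v)
E
python3 - <<'E'
from h import *
for n in('top','scene'):
    d=cam(n); P=cloud(d)
    for c in H:
        for ce,st in blobs(mask(d,c)&(P[...,2]>15)&(P[...,2]<150)):
            x,y,w,h,a=st; sub=P[y:y+h,x:x+w][mask(d,c)[y:y+h,x:x+w]]
            print(n,c,ce.round(),a,'med',np.nanmedian(sub,0).round(), 'z38',plane(d,ce,38)[0].round(1))
    h=hsv(d)
    g=(h[...,0]>60)&(h[...,0]<95)&(h[...,1]>70)&(abs(P[...,2]-56)<6)&(P[...,1]>0)
    for ce,st in blobs(g,300):
        x,y,w,hh,a=st; m=np.zeros_like(g); m[y:y+hh,x:x+w]=g[y:y+hh,x:x+w]
        v,u=np.where(m); Q=plane(d,np.c_[u,v],56)[:,:2].astype(np.float32)
        print(n,'roof',ce,a,cv2.minAreaRect(Q),cv2.boxPoints(cv2.minAreaRect(Q)).round().tolist())
    m=(P[...,2]>80)&(P[...,2]<100)&(h[...,2]<90)&(P[...,1]>0)
    for ce,st in blobs(m,10): print(n,'dark',ce.round(),st[4],plane(d,ce,92)[0].round())
E
```

```text
top red [282. 261.] 268 med [436. 117.  38.] z38 [436.1 115.7  38. ]
top yellow [231. 199.] 78 med [566. 225.  91.] z38 [579.9 234.5  38. ]
top yellow [446. 235.] 274 med [ 491. -257.   37.] z38 [ 490.7 -256.3   38. ]
top green [149. 190.] 1445 med [601. 425.  56.] z38 [606.5 429.6  38. ]
top green [529. 231.] 123 med [ 502. -452.   27.] z38 [ 500.2 -449.3   38. ]
top green [499. 244.] 249 med [ 470. -377.   38.] z38 [ 470.4 -377.3   38. ]
top blue [587.  96.] 167 med [ 804. -594.   97.] z38 [ 832.  -621.3   38. ]
top blue [460. 193.] 251 med [ 590. -292.   38.] z38 [ 589.6 -292.9   38. ]
top purple [322. 224.] 279 med [521.  24.  37.] z38 [520.8  23.3  38. ]
top purple [362. 247.] 287 med [467. -66.  38.] z38 [466.6 -65.7  38. ]
top orange [212.  86.] 3369 med [841. 275.  88.] z38 [864.6 288.   38. ]
top orange [442. 135.] 48 med [ 710. -249.   83.] z38 [ 729.5 -259.9   38. ]
top orange [186. 175.] 156 med [618. 324. 110.] z38 [640.  342.9  38. ]
top roof [177.87714574 184.1864692 ] 2971 ((615.6671752929688, 348.081298828125), (80.93194580078125, 274.1903381347656), 8.20186328887939
[... 1810 characters left out ...]
]
scene dark [545.  91.] 657 [316. 782.  92.]
scene dark [549.  91.] 147 [321. 792.  92.]
scene dark [529. 128.] 631 [412. 651.  92.]
scene dark [517. 102.] 146 [321. 681.  92.]
scene dark [545. 109.] 151 [371. 736.  92.]
scene dark [572. 114.] 152 [418. 791.  92.]
scene dark [512. 120.] 164 [369. 628.  92.]
scene dark [421. 124.] 353 [284. 400.  92.]
scene dark [285. 133.] 79 [171.  63.  92.]
scene dark [540. 127.] 152 [421. 681.  92.]
scene dark [413. 153.] 231 [363. 327.  92.]
scene dark [459. 233.] 23 [611. 299.  92.]
scene dark [471. 240.] 129 [639. 315.  92.]
scene dark [423. 234.] 12 [581. 224.  92.]
scene dark [410. 272.] 96 [653. 147.  92.]
scene dark [417. 416.] 36 [915.   9.  92.]
```

```bash
cat >> h.py <<'E'
M=np.array([638.,211.]); A=np.arctan2(-0.989,0.145)   # mouth, housing +x angle
def w(x,y): return M+np.array([np.cos(A)*x-np.sin(A)*y, np.sin(A)*x+np.cos(A)*y])   # housing -> world
def hf(p): e=np.array(p[:2])-M; return np.array([np.cos(A)*e[0]+np.sin(A)*e[1],-np.sin(A)*e[0]+np.cos(A)*e[1]])
def go(p,z,yaw=None):
    s=manip.sense(); R=np.array(s['eef_rot']); cur=np.arctan2(R[1,0],R[0,0])
    sp=0 if yaw is None else -((yaw-cur+np.pi/2)%np.pi-np.pi/2)
    sh=R.T@(np.r_[p,z]-np.array(s['ee_pos']))/10
    print('shift cm',sh.round(2),'spin',round(sp,3),'j6',round(s['joints'][5],2),'t',s['time'])
E
python3 - <<'E'
from h import *
print(w(63,0),w(271,0)); go(w(63,0),180,A)
E
```

```text
[647.13890315 148.66637786] [677.31178972 -57.13351747]
shift cm [-40.85 -65.38   5.12] spin 0.256 j6 1.57 t 0.2
```

>>> send_rows:
  rows:
    - [[-20,-32,2],0.15]
    - [[-20,-32,2],0.15]
    - [[-20,-32,2],0.15]
    - [[-20,-32,2],0.15]
    - [[-20,-32,2],0.256]
    - [[-20,-32,2],0.256]
    - [[-20,-32,2],0.256]
    - [[-20,-32,2],0.256]
    - [[-40.8,-65.4,5.1],0.256]
    - [[-40.8,-65.4,5.1],0.256]
    - [[-40.8,-65.4,5.1],0.256]
    - [[-40.8,-65.4,5.1],0.256]
  fingers: -1
  newtons: 60

```text
time: 1.4
ee_pos: [536.9, -8.8, 195.4]
eef_rot: [[0.145, -0.989, 0.0], [-0.989, -0.145, -0.0], [0.0, -0.0, -1.0]]
ft_force: [1.5, -1.1, 0.4]
gripper_width: 85.4
```

>>> send_rows:
  rows:
    - [[-14,-23,0],0]
    - [[-14,-23,0],0]
    - [[-14,-23,0],0]
    - [[-14,-23,0],0]
    - [[-14,-23,0],0]
    - [[-14,-23,0],0]
    - [[-14,-23,0],0]

```text
time: 2.1
ee_pos: [748.2, 145.0, 192.4]
eef_rot: [[0.186, -0.983, -0.006], [-0.983, -0.186, 0.014], [-0.014, 0.003, -1.0]]
ft_force: [0.1, -0.2, -0.8]
gripper_width: 85.5
```

Run:
```python
from h import *
pr(); d=cam('wrist'); save(d,'w1.png'); go(w(63,0),160,A)
```

```text
2.1 [748.2 145.  192.4] [[0.186, -0.983, -0.006], [-0.983, -0.186, 0.014], [-0.014, 0.003, -1.0]] [ 0.1 -0.2 -0.8] 85.53455184723316
shift cm [-2.27  9.73  3.39] spin 0.04 j6 3.14 t 2.15
```

>>> send_rows:
  rows:
    - [[-2.3,9.7,2],-0.15]
    - [[-2.3,9.7,2],-0.3]
    - [[-2.3,9.7,2],-0.45]
    - [[-2.3,9.7,2],-0.6]
    - [[-2.3,9.7,2],-0.75]
    - [[-2.3,9.7,2],-0.9]
    - [[-2.3,9.7,2],-1.05]
    - [[-2.3,9.7,2],-1.2]
    - [[-2.3,9.7,2],-1.35]
    - [[-2.3,9.7,2],-1.5]
    - [[-2.3,9.7,2],-1.6]
    - [[-2.3,9.7,2],-1.6]

```text
time: 3.35
ee_pos: [646.0, 147.4, 176.7]
eef_rot: [[0.977, 0.212, -0.002], [0.212, -0.977, 0.014], [0.001, -0.014, -1.0]]
ft_force: [-0.5, 0.0, -0.2]
gripper_width: 85.4
```

>>> send_rows:
  rows:
    - [[0,0,0],-0.15]
    - [[0,0,0],-0.3]
    - [[0,0,0],-0.45]
    - [[0,0,0],-0.6]
    - [[0,0,0],-0.75]
    - [[0,0,0],-0.9]
    - [[0,0,0],-1.05]
    - [[0,0,0],-1.2]
    - [[0,0,0],-1.35]
    - [[0,0,0],-1.5]
    - [[0,0,0],-1.5]

```text
time: 4.45
ee_pos: [646.4, 147.7, 176.4]
eef_rot: [[-0.14, 0.99, -0.003], [0.99, 0.14, 0.014], [0.014, -0.001, -1.0]]
ft_force: [0.5, 0.1, 0.6]
gripper_width: 85.3
```

Run:
```python
from h import *
pr(); d=cam('wrist'); save(d,'w1.png'); go(w(63,0),160,A)
P=cloud(d); h=hsv(d)
for lo,hi in((86,100),(50,62),(104,116)):
    for ce,st in blobs((P[...,2]>lo)&(P[...,2]<hi),150): 
        x,y,ww,hh,a=st; q=plane(d,ce,(lo+hi)/2-.5)[0]; print(lo,ce.round(),st,q.round(1),'hf',hf(q).round(1))
```

```text
4.45 [646.4 147.7 176.4] [[-0.14, 0.99, -0.003], [0.99, 0.14, 0.014], [0.014, -0.001, -1.0]] [0.5 0.1 0.6] 85.2891017466042
shift cm [0.06 0.07 1.64] spin -0.008 j6 0.08 t 4.5
86 [463. 153.] [448 142  30  24 655] [571.3 227.7  92.5] hf [-26.2 -63.6]
86 [324. 252.] [315 231  18  44 749] [647.1 151.4  92.5] hf [60.3  0.4]
86 [566. 245.] [536 238  85  26 685] [619.7 312.3  92.5] hf [-102.9   -3.4]
50 [491. 225.] [  400   141   240   144 14540] [620.3 278.1  55.5] hf [-68.9  -7.8]
50 [613. 276.] [575 256  65  27 701] [647.8 387.6  55.5] hf [-173.3   35.3]
50 [398. 400.] [ 348  387   97   33 1009] [789.5 239.7  55.5] hf [ -6.4 154. ]
104 [595. 258.] [ 551  246   89   25 1979] [622.2 320.1 109.5] hf [-110.2    0.2]
```

View pics/w1.png

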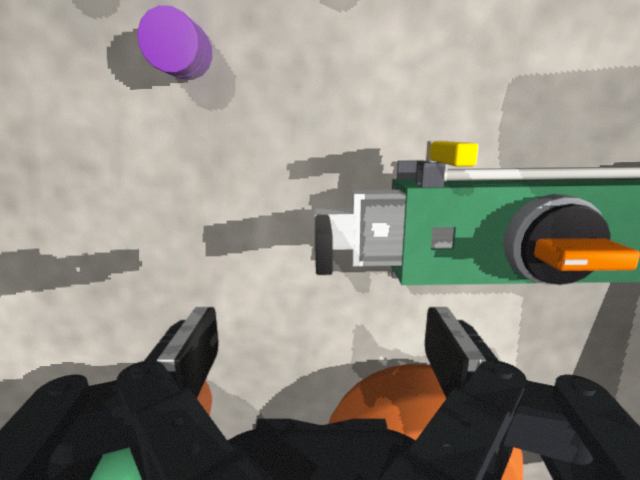

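The wrist view shows the handle at (324,252), the peg at (455,153) and the knob at (595,258). The housing-frame fit puts the knob at (-110.2, 0.2), so the frame is good. Next I grip the handle.

Run:
```python
from h import *
go(w(61,0),60,A)
```

```text
shift cm [ 0.11  0.08 11.64] spin -0.008 j6 0.08 t 4.5
```

>>> send_rows:
  rows:
    - [[0.1,0.1,4],0]
    - [[0.1,0.1,7],0]
    - [[0.1,0.1,10],0]
    - [[0.1,0.1,11.6],0]
    - [[0.1,0.1,11.6],0]

```text
time: 5.0
ee_pos: [645.4, 150.3, 57.1]
eef_rot: [[-0.138, 0.99, -0.008], [0.99, 0.139, 0.013], [0.014, -0.006, -1.0]]
ft_force: [0.1, -0.4, -0.3]
gripper_width: 85.3
```

>>> send_rows:
  rows:
    - [[0,0,0],0]
    - [[0,0,0],0]
    - [[0,0,0],0]
    - [[0,0,0],0]
    - [[0,0,0],0]
    - [[0,0,0],0]
    - [[0,0,0],0]
    - [[0,0,0],0]
  fingers: 1

```text
time: 5.8
ee_pos: [647.9, 151.1, 60.8]
eef_rot: [[-0.143, 0.99, -0.002], [0.99, 0.143, 0.014], [0.014, 0.0, -1.0]]
ft_force: [-0.8, 0.8, 6.0]
gripper_width: 11.4
```

Run:
```python
from h import *
pr(); p=manip.sense()['ee_pos']; print(hf(p)); a=hf(p); go(w(a[0]+212,a[1]),p[2])
```

```text
5.8 [647.9 151.1  60.8] [[-0.143, 0.99, -0.002], [0.99, 0.143, 0.014], [0.014, 0.0, -1.0]] [-0.8  0.8  6. ] 11.364850492579203
[60.70651355  1.12379599]
shift cm [-21.2    0.04  -0.29] spin 0 j6 0.08 t 5.8
```

Gripped at 11.4 mm. Pulling in steps of about 20 mm.

>>> send_rows:
  rows:
    - [[-2,0,0],0]
    - [[-4,0,-0.1],0]
    - [[-6,0,-0.1],0]
    - [[-8,0,-0.1],0]
    - [[-10,0,-0.1],0]
    - [[-12,0,-0.2],0]
    - [[-14,0,-0.2],0]
    - [[-16,0,-0.2],0]
    - [[-18,0,-0.3],0]
    - [[-19.5,0,-0.3],0]
    - [[-20.5,0,-0.3],0]
    - [[-21.1,0,-0.3],0]

```text
time: 7.0
ee_pos: [679.4, -54.8, 60.8]
eef_rot: [[-0.144, 0.99, 0.001], [0.989, 0.144, 0.022], [0.022, 0.004, -1.0]]
ft_force: [1.0, 27.8, 5.9]
gripper_width: 11.5
```

>>> send_rows:
  rows:
    - [[-0.2,0,0],0]
    - [[-0.3,0,0],0]
    - [[-0.3,0,0],0]
    - [[-0.3,0,0],0]

```text
time: 7.4
ee_pos: [679.4, -54.7, 60.8]
eef_rot: [[-0.147, 0.989, -0.0], [0.989, 0.147, 0.024], [0.024, 0.003, -1.0]]
ft_force: [1.9, 22.2, 4.8]
gripper_width: 11.1
```

Run:
```python
from h import *
pr(); print(hf(manip.sense()['ee_pos'])); d=cam('top'); P=cloud(d)
m=mask(d,'red')&(P[...,1]>0)
for ce,st in blobs(m,3): q=plane(d,ce,64)[0]; print('red',ce,st[4],hf(q))
```

```text
7.4 [679.4 -54.7  60.8] [[-0.147, 0.989, -0.0], [0.989, 0.147, 0.024], [0.024, 0.003, -1.0]] [ 1.9 22.2  4.8] 11.102514700091396
[268.93754127   2.40649037]
red [225.96 174.76] 25 [-31.72186156  -2.03982314]
red [281.48375451 260.72563177] 277 [  66.98667231 -217.10699682]
```

The red button shows at x = -31 mm and the pull is stopped with 22 N, so the rail is locked. I release it and go to the knob.

>>> send_rows:
  rows:
    - [[0.2,0,0],0]
    - [[0.2,0,0],0]
    - [[0.2,0,0],0]
    - [[0.2,0,0],0]
  fingers: -1

```text
time: 7.85
ee_pos: [677.7, -59.4, 59.7]
eef_rot: [[-0.142, 0.99, -0.003], [0.99, 0.142, 0.014], [0.014, -0.001, -1.0]]
ft_force: [-0.2, -0.4, 0.4]
gripper_width: 69.0
```

>>> send_rows:
  rows:
    - [[0.2,0,-4],0]
    - [[0.2,0,-8],0]
    - [[0.2,0,-12],0]
    - [[0.2,0,-12],0]
    - [[0.2,0,-12],0]

```text
time: 8.35
ee_pos: [678.6, -59.2, 181.1]
eef_rot: [[-0.142, 0.99, -0.0], [0.99, 0.142, 0.014], [0.014, 0.002, -1.0]]
ft_force: [-0.3, -0.5, -0.5]
gripper_width: 85.4
```

Run:
```python
from h import *
pr(); d=cam('top'); save(d,'top2.png'); P=cloud(d)
v,u=np.where(mask(d,'red')&(P[...,1]>160)); print('button z',P[v,u,2].round(1))
m=mask(d,'orange')&(P[...,2]>100)&(P[...,2]<120); v,u=np.where(m); Q=plane(d,np.c_[u,v],111)[:,:2]
r=cv2.minAreaRect(Q.astype(np.float32)); b=cv2.boxPoints(r); e=[b[1]-b[0],b[2]-b[1]]; l=max(e,key=np.linalg.norm)
ang=np.arctan2(l[1],l[0]); print(r,hf(r[0]),'clamp',((A-ang+np.pi/2)%np.pi)-np.pi/2)
c=Q-Q.mean(0); V=np.linalg.svd(c,full_matrices=False)[2][0]; ang=np.arctan2(V[1],V[0]); cl=((A-ang+np.pi/2)%np.pi)-np.pi/2; print('svd',cl,hf(Q.mean(0)))
m=mask(d,'yellow')&(P[...,1]>150);v,u=np.where(m); print('peg',hf(plane(d,[u.mean(),v.mean()],95)[0]))
go(w(-110,0),170,A-cl+np.pi/2)
```

```text
8.35 [678.6 -59.2 181.1] [[-0.142, 0.99, -0.0], [0.99, 0.142, 0.014], [0.014, 0.002, -1.0]] [-0.3 -0.5 -0.5] 85.36459734518714
button z [16.9 61.  61.9 63.1 65.  64.4 68.5 67.2 61.6 63.9 62.3 64.7 62.5 62.9
 61.6 58.4 63.7 61.7 59.4 62.  63.2 59.6 57.9 56.1 55.3]
((746.311279296875, 306.0257263183594), (47.6867561340332, 279.3886413574219), 83.47804260253906) [-78.30875281 120.95024233] clamp -1.3113911173837307
svd -1.2545717956431126 [-76.52806102 108.7046395 ]
peg [-22.61004493 -69.69595635]
shift cm [38.27 -0.13  1.49] spin 0.313 j6 -0.24 t 8.4
```

Run:
```python
from h import *
d=cam('top'); P=cloud(d)
m=mask(d,'orange')&(P[...,2]>100)&(P[...,2]<120)&(np.hypot(P[...,0]-w(-110,0)[0],P[...,1]-w(-110,0)[1])<40); v,u=np.where(m); Q=plane(d,np.c_[u,v],110)[:,:2]
V=np.linalg.svd(Q-Q.mean(0),full_matrices=False)[2][0]; ang=np.arctan2(V[1],V[0]); cl=((A-ang+np.pi/2)%np.pi)-np.pi/2; print(len(v),'svd',cl,hf(Q.mean(0)))
go(w(-110,0),170,A-cl+np.pi/2)
```

```text
118 svd 0.05464647737856998 [-112.83651258   -2.5256823 ]
shift cm [38.25 -0.08  1.41] spin -1.519 j6 -0.24 t 8.45
```

>>> send_rows:
  rows:
    - [[38.2,-0.1,0.4],-0.15]
    - [[38.2,-0.1,0.4],-0.3]
    - [[38.2,-0.1,0.4],-0.45]
    - [[38.2,-0.1,0.4],-0.6]
    - [[38.2,-0.1,0.4],-0.75]
    - [[38.2,-0.1,0.4],-0.9]
    - [[38.2,-0.1,0.4],-1.05]
    - [[38.2,-0.1,0.4],-1.2]
    - [[38.2,-0.1,0.4],-1.35]
    - [[38.2,-0.1,0.4],-1.52]
    - [[38.2,-0.1,0.4],-1.52]
    - [[38.2,-0.1,0.4],-1.52]

```text
time: 9.65
ee_pos: [621.9, 319.0, 179.9]
eef_rot: [[-0.996, -0.089, -0.005], [-0.089, 0.996, 0.013], [0.004, 0.013, -1.0]]
ft_force: [0.1, -0.4, -0.5]
gripper_width: 85.5
```

Run:
```python
from h import *
pr(); d=cam('wrist'); P=cloud(d); save(d,'w2.png')
m=mask(d,'orange')&(P[...,2]>104)&(P[...,2]<120)&(np.hypot(P[...,0]-w(-110,0)[0],P[...,1]-w(-110,0)[1])<40); v,u=np.where(m); Q=plane(d,np.c_[u,v],111)[:,:2]
r=cv2.minAreaRect(Q.astype(np.float32)); b=cv2.boxPoints(r); l=max([b[1]-b[0],b[2]-b[1]],key=np.linalg.norm)
cl=((A-np.arctan2(l[1],l[0])+np.pi/2)%np.pi)-np.pi/2; print(len(v),r[1],cl,hf(r[0]))
go(w(-110,0),82,A-cl+np.pi/2)
```

```text
9.65 [621.9 319.  179.9] [[-0.996, -0.089, -0.005], [-0.089, 0.996, 0.013], [0.004, 0.013, -1.0]] [ 0.1 -0.4 -0.5] 85.4713729744663
406 (13.726929664611816, 49.44649124145508) 0.0012314223153468973 [-109.9426648    0.9875076]
shift cm [-0.03 -0.04  9.83] spin -0.055 j6 -1.19 t 9.7
```

View pics/w2.png

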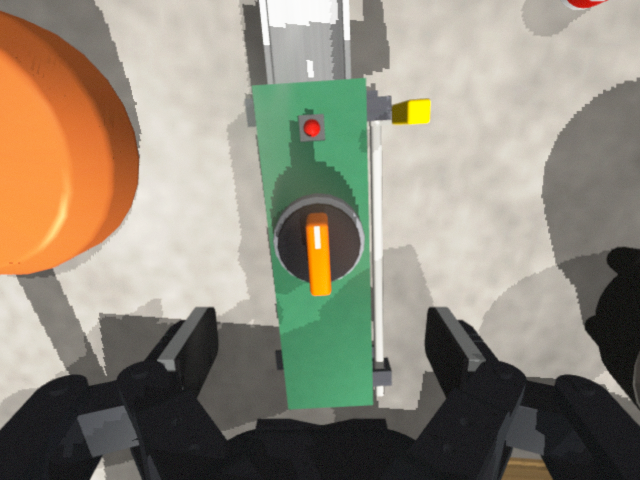

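The wrist view shows the red button up at (312,127) and the knob bar at (318,253), aligned with the housing at an angle of about 0. I go down onto it.

>>> send_rows:
  rows:
    - [[0,0,3],-0.055]
    - [[0,0,6],-0.055]
    - [[0,0,8.5],-0.055]
    - [[0,0,9.4],-0.055]
    - [[0,0,9.4],-0.055]

```text
time: 10.2
ee_pos: [621.3, 319.9, 85.8]
eef_rot: [[-0.989, -0.145, -0.006], [-0.145, 0.989, 0.013], [0.004, 0.013, -1.0]]
ft_force: [-0.1, -0.5, -0.1]
gripper_width: 85.3
```

>>> send_rows:
  rows:
    - [[0,0,0],0]
    - [[0,0,0],0]
    - [[0,0,0],0]
    - [[0,0,0],0]
    - [[0,0,0],0]
    - [[0,0,0],0]
    - [[0,0,0],0]
    - [[0,0,0],0]
  fingers: 1

```text
time: 11.0
ee_pos: [623.1, 321.0, 88.3]
eef_rot: [[-0.989, -0.147, -0.001], [-0.147, 0.989, 0.015], [-0.002, 0.015, -1.0]]
ft_force: [4.8, 0.4, 4.4]
gripper_width: 12.5
```

>>> send_rows:
  rows:
    - [[0,0,0],0.12]
    - [[0,0,0],0.24]
    - [[0,0,0],0.36]
    - [[0,0,0],0.45]
    - [[0,0,0],0.54]
    - [[0,0,0],0.63]
    - [[0,0,0],0.72]
    - [[0,0,0],0.82]
    - [[0,0,0],0.92]
    - [[0,0,0],1.02]
    - [[0,0,0],1.12]
    - [[0,0,0],1.15]

```text
time: 12.2
ee_pos: [622.4, 321.4, 88.3]
eef_rot: [[-0.537, 0.844, -0.002], [0.843, 0.537, 0.015], [0.014, 0.007, -1.0]]
ft_force: [0.5, 1.8, 5.5]
gripper_width: 12.8
```

Run:
```python
from h import *
s=manip.sense(); pr(); print(s['wrist_torque'],s['joints'][5])
```

```text
12.2 [622.4 321.4  88.3] [[-0.537, 0.844, -0.002], [0.843, 0.537, 0.015], [0.014, 0.007, -1.0]] [0.5 1.8 5.5] 12.753065206055979
[ 0.28481553 -0.50853658  0.04881547] -0.09632260012905017
```

>>> send_rows:
  rows:
    - [[0,0,0],0]
    - [[0,0,0],0]
    - [[0,0,0],0]
    - [[0,0,0],0]
    - [[0,0,-4],0]
    - [[0,0,-8],0]
    - [[0,0,-11],0]
    - [[0,0,-11],0]
  fingers: -1

```text
time: 13.0
ee_pos: [624.1, 319.9, 203.0]
eef_rot: [[-0.539, 0.843, 0.004], [0.843, 0.538, 0.018], [0.013, 0.013, -1.0]]
ft_force: [0.3, -0.3, 0.9]
gripper_width: 85.5
```

```bash
cat >> h.py <<'E'
def tins(d,P):
    out={}
    for c in('red','yellow','green','blue'):
        for ce,st in blobs(mask(d,c)&(P[...,2]>25)&(P[...,2]<70),60): 
            m=mask(d,c); x,y,ww,hh,a=st; z=np.nanpercentile(P[y:y+hh,x:x+ww,2][m[y:y+hh,x:x+ww]],80); q=plane(d,ce,38 if z<46 else 56)[0]; print(c,a,'z%.0f'%z,q.round(1),hf(q).round(1))
    h=hsv(d); 
    for ce,st in blobs((h[...,1]<40)&(h[...,2]>150)&(P[...,2]>30)&(P[...,2]<62)&(P[...,1]<180)&(P[...,0]>350),60): 
        z=P[int(ce[1]),int(ce[0]),2]; q=plane(d,ce,38 if z<46 else 56)[0]; print('white',st[4],'z%.0f'%z,q.round(1),hf(q).round(1))
def knob(d,P):
    m=mask(d,'orange')&(P[...,2]>100)&(P[...,2]<120)&(np.hypot(P[...,0]-w(-110,0)[0],P[...,1]-w(-110,0)[1])<40); v,u=np.where(m); Q=plane(d,np.c_[u,v],111)[:,:2]
    V=np.linalg.svd(Q-Q.mean(0),full_matrices=False)[2][0]; print('clamp',((A-np.arctan2(V[1],V[0])+np.pi/2)%np.pi)-np.pi/2)
E
python3 - <<'E'
from h import *
pr(); d=cam('wrist'); P=cloud(d); knob(d,P); d=cam('top'); tins(d,cloud(d)); go((440,117),130,A+np.pi/2)
E
```

```text
13.0 [624.1 319.9 203. ] [[-0.539, 0.843, 0.004], [0.843, 0.538, 0.018], [0.013, 0.013, -1.0]] [ 0.3 -0.3  0.9] 85.46572379131733
clamp 1.2033448646657767
red 264 z39 [436.5 115.9  38. ] [  64.9 -213.1]
yellow 264 z39 [ 491.1 -256.9   38. ] [ 441.7 -213.2]
green 88 z29 [ 499.8 -449.1   38. ] [ 633.1 -232.5]
green 250 z40 [ 470.3 -377.4   38. ] [ 557.9 -251.3]
blue 252 z40 [ 589.6 -292.8   38. ] [ 491.5 -120.9]
white 127 z28 [674.1 -37.2  38. ] [250.8  -0.3]
white 259 z57 [ 449.  -672.2   56. ] [ 846.4 -315.1]
white 272 z38 [429.1  17.5  38. ] [ 161.1 -234.8]
shift cm [ -7.3  -26.34   6.53] spin -1.148 j6 -0.1 t 13.1
```

>>> send_rows:
  rows:
    - [[-7.3,-26.3,4],-0.15]
    - [[-7.3,-26.3,4],-0.3]
    - [[-7.3,-26.3,4],-0.45]
    - [[-7.3,-26.3,4],-0.6]
    - [[-7.3,-26.3,4],-0.75]
    - [[-7.3,-26.3,4],-0.9]
    - [[-7.3,-26.3,4],-1.05]
    - [[-7.3,-26.3,4],-1.148]
    - [[-7.3,-26.3,4],-1.148]
    - [[-7.3,-26.3,4],-1.148]
  newtons: 50

```text
time: 14.1
ee_pos: [439.3, 116.5, 154.0]
eef_rot: [[-0.99, -0.143, -0.005], [-0.143, 0.99, 0.014], [0.003, 0.014, -1.0]]
ft_force: [-1.2, -0.5, -0.5]
gripper_width: 85.3
```

```bash
cat >> h.py <<'E'
def wt():
    pr(); d=cam('wrist'); tins(d,cloud(d)); return d
E
python3 - <<'E'
from h import *
d=wt(); save(d,'w3.png'); go((438,117),12,A+np.pi/2)
E
```

```text
14.1 [439.3 116.5 154. ] [[-0.99, -0.143, -0.005], [-0.143, 0.99, 0.014], [0.003, 0.014, -1.0]] [-1.2 -0.5 -0.5] 85.26486779940517
red 2288 z39 [439.  116.6  38. ] [  64.5 -210.6]
red 314 z64 [636.2 244.4  56. ] [-33.3   3.1]
yellow 328 z66 [567.2 224.6  56. ] [-23.7 -68.1]
green 4517 z57 [637.7 236.4  56. ] [-25.2   3.4]
green 580 z57 [589.5 350.9  56. ] [-145.5  -27.7]
white 1744 z31 [628.4  69.4  38. ] [138.7 -30.1]
white 3249 z40 [431.9  18.1  38. ] [ 160.9 -231.9]
white 302 z33 [672.5 156.1  38. ] [59.3 26.1]
shift cm [ 0.1  -0.15 14.22] spin -0.002 j6 -1.46 t 14.15
```

View pics/w3.png

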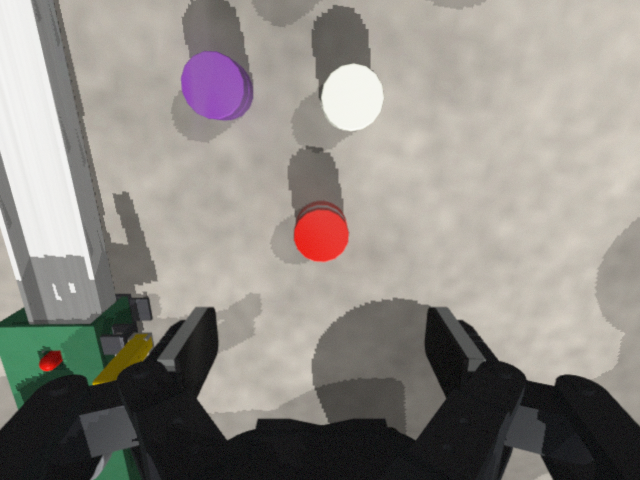

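>>> send_rows:
  rows:
    - [[0,0,4],0]
    - [[0,0,8],0]
    - [[0,0,12],0]
    - [[0,0,14.1],0]
    - [[0,0,14.1],0]

```text
time: 14.65
ee_pos: [436.6, 118.1, 10.7]
eef_rot: [[-0.99, -0.144, -0.01], [-0.144, 0.989, 0.012], [0.008, 0.013, -1.0]]
ft_force: [-0.5, 0.0, 0.1]
gripper_width: 85.3
```

>>> send_rows:
  rows:
    - [[0,0,0],0]
    - [[0,0,0],0]
    - [[0,0,0],0]
    - [[0,0,0],0]
    - [[0,0,0],0]
    - [[0,0,0],0]
    - [[0,0,-4],0]
    - [[0,0,-8],0]
    - [[0,0,-12],0]
    - [[0,0,-13],0]
  fingers: 1

```text
time: 15.65
ee_pos: [442.3, 117.4, 149.5]
eef_rot: [[-0.989, -0.145, 0.005], [-0.145, 0.989, 0.016], [-0.007, 0.015, -1.0]]
ft_force: [1.4, 0.4, -0.5]
gripper_width: 40.1
```

Run:
```python
from h import *
pr(); go(w(26.5,0),31,A+np.pi/2)
```

```text
15.65 [442.3 117.4 149.5] [[-0.989, -0.145, 0.005], [-0.145, 0.989, 0.016], [-0.007, 0.015, -1.0]] [ 1.4  0.4 -0.5] 40.09545360535975
shift cm [-20.63   3.59  12.05] spin -0.0 j6 -1.47 t 15.65
```

>>> send_rows:
  rows:
    - [[-4,0.7,0],0]
    - [[-9,1.6,0],0]
    - [[-14,2.5,0],0]
    - [[-18,3.2,0],0]
    - [[-20.6,3.6,0],0]
    - [[-20.6,3.6,0],0]
    - [[-20.6,3.6,0],0]
    - [[-20.6,3.6,0],0]

```text
time: 16.45
ee_pos: [637.5, 182.0, 144.3]
eef_rot: [[-0.989, -0.145, -0.004], [-0.145, 0.989, 0.014], [0.002, 0.014, -1.0]]
ft_force: [0.5, 0.3, -1.2]
gripper_width: 40.4
```

Run:
```python
from h import *
pr(); d=cam('wrist'); save(d,'w4.png'); go(w(26.5,0),31,A+np.pi/2)
P=cloud(d); 
for lo,hi in((27,35),(14,22)):
  m=(P[...,2]>lo)&(P[...,2]<hi); Q=P[m]; 
  e=Q[:,:2]-M; hx=e@[np.cos(A),np.sin(A)]; hy=e@[-np.sin(A),np.cos(A)]; k=(hx>70)&(hx<200)&(abs(hy)<45)
  print(lo,k.sum(),np.histogram(hy[k],np.arange(-45,46,3))[0])
```

```text
16.45 [637.5 182.  144.3] [[-0.989, -0.145, -0.004], [-0.145, 0.989, 0.014], [0.002, 0.014, -1.0]] [ 0.5  0.3 -1.2] 40.36388110634387
shift cm [-0.48  0.05 11.37] spin -0.0 j6 -1.44 t 16.5
27 2523 [  0   0   0   0   0 415 802   0   0   0   0   0   0   0   0   0   0   0
   0   0   0   0   0   0 167 908 231   0   0   0]
14 14116 [  0   0   0   0   0   0 194 769 774 771 776 772 762 745 792 775 765 776
 774 756 772 757 774 776 744  92   0   0   0   0]
```

View pics/w4.png

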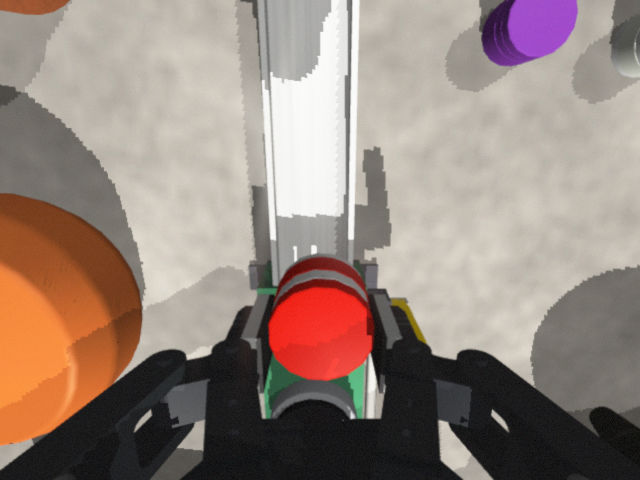

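>>> send_rows:
  rows:
    - [[-0.5,0,4],0]
    - [[-0.5,0,7.5],0]
    - [[-0.5,0,10],0]
    - [[-0.5,0,11],0]
    - [[-0.5,0,11.3],0]
    - [[-0.5,0,11.3],0]
    - [[-0.5,0,11.3],0]

```text
time: 17.2
ee_pos: [642.9, 184.6, 33.9]
eef_rot: [[-0.989, -0.145, -0.001], [-0.145, 0.989, 0.014], [-0.001, 0.015, -1.0]]
ft_force: [-5.6, -0.6, 8.1]
gripper_width: 40.5
```

>>> send_rows:
  rows:
    - [[0,0,0],0]
    - [[0,0,0],0]
    - [[0,0,0],0]
    - [[0,0,0],0]
    - [[0,0,-3],0]
    - [[0,0,-7],0]
    - [[0,0,-11],0]
    - [[0,0,-11],0]
    - [[0,0,-11],0]
  fingers: -1

```text
time: 18.1
ee_pos: [644.2, 183.3, 142.6]
eef_rot: [[-0.989, -0.145, -0.0], [-0.145, 0.989, 0.015], [-0.002, 0.015, -1.0]]
ft_force: [-0.5, -0.2, -0.9]
gripper_width: 85.6
```

Run:
```python
from h import *
d=wt(); knob(d,cloud(d)); go((432,18),150,A+np.pi/2)
d=cam('top'); tins(d,cloud(d))
```

```text
18.1 [644.2 183.3 142.6] [[-0.989, -0.145, -0.0], [-0.145, 0.989, 0.015], [-0.002, 0.015, -1.0]] [-0.5 -0.2 -0.9] 85.5789440298251
red 67 z57 [638.3 159.5  56. ] [51.  -7.2]
red 2863 z57 [643.  182.4  56. ] [29.1  0.8]
red 290 z64 [634.4 243.7  56. ] [-32.9   1.2]
yellow 288 z67 [572.  223.2  56. ] [-21.7 -63.5]
green 9798 z57 [632.8 254.   56. ] [-43.3   1.1]
white 1452 z32 [685.3 101.   38. ] [115.7  30.8]
white 1507 z33 [628.7  96.3  38. ] [112.1 -25.9]h.py:54: RuntimeWarning: Mean of empty slice.
  V=np.linalg.svd(Q-Q.mean(0),full_matrices=False)[2][0]; print('clamp',((A-np.arctan2(V[1],V[0])+np.pi/2)%np.pi)-np.pi/2)
  ret = um.true_divide(
Traceback (most recent call last):
  File "h.py", line 54, in knob
    V=np.linalg.svd(Q-Q.mean(0),full_matrices=False)[2][0]; print('clamp',((A-np.arctan2(V[1],V[0])+np.pi/2)%np.pi)-np.pi/2)
      ~~~~~~~~~~~~~~~~~~~~~~~~~~~~~~~~~~~~~~~~~~~~~~~~~^^^
IndexError: index 0 is out of bounds for axis 0 with size 0
```

>>> send_rows:
  rows:
    - [[23.4,-13.2,-0.5],0]
    - [[23.4,-13.2,-0.5],0]
    - [[23.4,-13.2,-0.5],0]
    - [[23.4,-13.2,-0.5],0]
    - [[23.4,-13.2,-0.5],0]
    - [[23.4,-13.2,-0.5],0]
    - [[23.4,-13.2,-0.5],0]
    - [[23.4,-13.2,-0.5],0]

```text
time: 18.95
ee_pos: [431.6, 18.7, 144.3]
eef_rot: [[-0.989, -0.145, -0.003], [-0.145, 0.989, 0.014], [0.001, 0.015, -1.0]]
ft_force: [-0.1, 1.9, -0.3]
gripper_width: 85.6
```

Run:
```python
from h import *
d=wt(); go((432,18),12,A+np.pi/2)
d=cam('top'); tins(d,cloud(d))
```

```text
18.95 [431.6  18.7 144.3] [[-0.989, -0.145, -0.003], [-0.145, 0.989, 0.014], [0.001, 0.015, -1.0]] [-0.1  1.9 -0.3] 85.6384900261847
red 251 z38 [640.9 159.4  38. ] [51.5 -4.6]
red 883 z57 [649.6 174.5  56. ] [37.8  6.2]
yellow 410 z72 [572.4 230.9  56. ] [-29.2 -62. ]
white 1615 z33 [632.1  43.6  38. ] [164.8 -30.2]
white 2421 z39 [431.9  17.7  38. ] [ 161.3 -231.9]
white 171 z33 [671.3 158.1  38. ] [57.2 25.3]
shift cm [ 1.000e-02 -2.900e-01  1.323e+01] spin 0.0 j6 -1.68 t 19.0
red 247 z58 [640.3 182.1  56. ] [28.9 -1.9]
yellow 263 z40 [ 491.1 -257.1   38. ] [ 441.8 -213.2]
green 1339 z58 [603.  427.6  56. ] [-219.4   -3.2]
green 101 z30 [ 500.3 -449.4   38. ] [ 633.4 -232.1]
green 250 z40 [ 470.4 -377.4   38. ] [ 557.8 -251.2]
blue 252 z40 [ 589.7 -292.9   38. ] [ 491.5 -120.9]
white 215 z29 [ 672.4 -444.5   38. ] [653.6 -61. ]
white 136 z35 [677.7 -35.   38. ] [249.2   3.6]
white 126 z61 [ 646.9 -385.9   56. ] [591.8 -77.8]
```

>>> send_rows:
  rows:
    - [[0,-0.2,4],0]
    - [[0,-0.2,8],0]
    - [[0,-0.2,12],0]
    - [[0,-0.2,13.2],0]
    - [[0,-0.2,13.2],0]

```text
time: 19.55
ee_pos: [430.1, 18.9, 11.1]
eef_rot: [[-0.989, -0.146, -0.007], [-0.146, 0.989, 0.014], [0.005, 0.015, -1.0]]
ft_force: [0.2, -0.2, 0.5]
gripper_width: 85.6
```

>>> send_rows:
  rows:
    - [[0,0,0],0]
    - [[0,0,0],0]
    - [[0,0,0],0]
    - [[0,0,0],0]
    - [[0,0,0],0]
    - [[0,0,0],0]
    - [[0,0,-4],0]
    - [[0,0,-8],0]
    - [[0,0,-12],0]
    - [[0,0,-13],0]
    - [[0,0,-13],0]
    - [[0,0,-13],0]
  fingers: 1

```text
time: 20.75
ee_pos: [431.0, 16.5, 142.0]
eef_rot: [[-0.989, -0.145, -0.003], [-0.145, 0.989, 0.014], [0.001, 0.014, -1.0]]
ft_force: [-0.1, 0.1, -1.4]
gripper_width: 40.4
```

Run:
```python
from h import *
pr(); go(w(77,0),142,A+np.pi/2)
```

```text
20.75 [431.   16.5 142. ] [[-0.989, -0.145, -0.003], [-0.145, 0.989, 0.014], [0.001, 0.014, -1.0]] [-0.1  0.1 -1.4] 40.35195357890341
shift cm [-23.3    8.54   0.1 ] spin -0.0 j6 -1.69 t 20.75
```

>>> send_rows:
  rows:
    - [[-4,1.5,0],0]
    - [[-9,3.3,0],0]
    - [[-14,5.1,0],0]
    - [[-19,7,0],0]
    - [[-22,8.1,0],0]
    - [[-23.3,8.5,0],0]
    - [[-23.3,8.5,0],0]
    - [[-23.3,8.5,0],0]
    - [[-23.3,8.5,0],0]

```text
time: 21.65
ee_pos: [648.3, 133.8, 143.0]
eef_rot: [[-0.989, -0.145, -0.005], [-0.145, 0.989, 0.014], [0.003, 0.014, -1.0]]
ft_force: [-0.0, -0.2, 0.5]
gripper_width: 40.6
```

Run:
```python
from h import *
pr(); go(w(77,0.5),31.5,A+np.pi/2)
```

```text
21.65 [648.3 133.8 143. ] [[-0.989, -0.145, -0.005], [-0.145, 0.989, 0.014], [0.003, 0.014, -1.0]] [-0.  -0.2  0.5] 40.55305625812838
shift cm [-0.18 -0.07 11.15] spin -0.001 j6 -1.52 t 21.65
```

>>> send_rows:
  rows:
    - [[-0.2,0,4],0]
    - [[-0.2,0,7.5],0]
    - [[-0.2,0,10],0]
    - [[-0.2,0,10.8],0]
    - [[-0.2,0,11.1],0]
    - [[-0.2,0,11.1],0]
    - [[-0.2,0,11.1],0]

```text
time: 22.35
ee_pos: [652.1, 136.3, 34.5]
eef_rot: [[-0.989, -0.145, -0.0], [-0.145, 0.989, 0.014], [-0.002, 0.014, -1.0]]
ft_force: [0.2, 0.7, -0.8]
gripper_width: 40.4
```

>>> send_rows:
  rows:
    - [[0,0,0],0]
    - [[0,0,0],0]
    - [[0,0,0],0]
    - [[0,0,0],0]
    - [[0,0,-3],0]
    - [[0,0,-7],0]
    - [[0,0,-11],0]
    - [[0,0,-11],0]
    - [[0,0,-11],0]
  fingers: -1

```text
time: 23.25
ee_pos: [652.3, 134.9, 144.0]
eef_rot: [[-0.989, -0.145, -0.0], [-0.145, 0.989, 0.014], [-0.002, 0.014, -1.0]]
ft_force: [-1.0, -0.1, -1.8]
gripper_width: 85.4
```

>>> send_rows:
  rows:
    - [[21.2,-36.5,0],0]
    - [[21.2,-36.5,0],0]
    - [[21.2,-36.5,0],0]
    - [[21.2,-36.5,0],0]
    - [[21.2,-36.5,0],0]
    - [[21.2,-36.5,0],0]
    - [[21.2,-36.5,0],0]
    - [[21.2,-36.5,0],0]
    - [[21.2,-36.5,0],0]
    - [[21.2,-36.5,0],0]
    - [[21.2,-36.5,0],0]
    - [[21.2,-36.5,0],0]

```text
time: 24.45
ee_pos: [494.7, -256.0, 136.9]
eef_rot: [[-0.989, -0.146, -0.004], [-0.146, 0.989, 0.015], [0.002, 0.015, -1.0]]
ft_force: [-0.1, 0.4, -1.1]
gripper_width: 85.4
```

Run:
```python
from h import *
d=cam('top'); save(d,'top3.png'); tins(d,cloud(d))
d=wt(); go((494,-257),12,A+np.pi/2)
```

```text
red 247 z58 [640.3 182.2  56. ] [28.8 -1.9]
yellow 254 z40 [ 491.5 -256.1   38. ] [ 440.9 -212.7]
green 1388 z58 [601.4 423.4  56. ] [-215.5   -5.4]
white 157 z30 [674.9 -33.9  38. ] [247.7   1. ]
white 286 z56 [649.9 135.7  56. ] [76.3  0.9]
white 170 z47 [ 460.2 -669.8   56. ] [ 845.7 -303.7]
24.5 [ 495.  -255.9  137.1] [[-0.989, -0.147, -0.004], [-0.147, 0.989, 0.015], [0.002, 0.015, -1.0]] [-0.  -0.6  0. ] 85.57094290883278
yellow 2559 z39 [ 493.9 -258.5   38. ] [ 443.7 -210.7]
green 4120 z39 [ 473.2 -377.1   38. ] [ 558.  -248.4]
blue 3205 z39 [ 591.9 -293.4   38. ] [ 492.4 -118.7]
white 150 z37 [ 654.9 -379.5   38. ] [586.7 -69. ]
white 158 z33 [642.9 -24.1  38. ] [233.3 -29.2]
shift cm [ 0.11 -0.28 12.53] spin 0.002 j6 -2.2 t 24.55
```

View pics/top3.png

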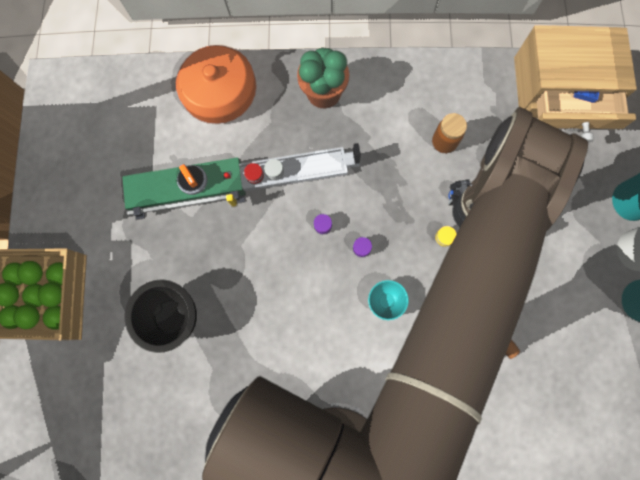

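The top view shows red at (253,172) and white at (273,168) standing in the tray, with the clamp turned and the lock button up. Now yellow.

>>> send_rows:
  rows:
    - [[0.1,-0.4,4],0]
    - [[0.1,-0.4,8],0]
    - [[0.1,-0.4,11],0]
    - [[0.1,-0.4,12.4],0]
    - [[0.1,-0.4,12.4],0]

```text
time: 25.05
ee_pos: [493.0, -258.0, 11.9]
eef_rot: [[-0.989, -0.146, -0.006], [-0.146, 0.989, 0.016], [0.004, 0.017, -1.0]]
ft_force: [1.0, 0.7, 0.4]
gripper_width: 85.2
```

>>> send_rows:
  rows:
    - [[0,0,0],0]
    - [[0,0,0],0]
    - [[0,0,0],0]
    - [[0,0,0],0]
    - [[0,0,0],0]
    - [[0,0,0],0]
    - [[0,0,-4],0]
    - [[0,0,-8],0]
    - [[0,0,-12],0]
    - [[0,0,-13],0]
    - [[0,0,-13],0]
    - [[0,0,-13],0]
  fingers: 1

```text
time: 26.25
ee_pos: [493.9, -261.1, 142.7]
eef_rot: [[-0.989, -0.145, -0.004], [-0.145, 0.989, 0.014], [0.002, 0.015, -1.0]]
ft_force: [-0.2, 0.6, -0.8]
gripper_width: 40.4
```

Run:
```python
from h import *
pr(); go(w(124,0.5),142,A+np.pi/2)
```

```text
26.25 [ 493.9 -261.1  142.7] [[-0.989, -0.145, -0.004], [-0.145, 0.989, 0.014], [0.002, 0.015, -1.0]] [-0.2  0.6 -0.8] 40.43938706199274
shift cm [-21.15  32.22   0.51] spin -0.0 j6 -2.21 t 26.25
```

>>> send_rows:
  rows:
    - [[-2,3,0],0]
    - [[-4.5,6.8,0],0]
    - [[-7,10.6,0],0]
    - [[-9.5,14.4,0],0]
    - [[-12,18.2,0],0]
    - [[-14.5,22,0],0]
    - [[-17,26,0],0]
    - [[-19.3,29.4,0],0]
    - [[-20.6,31.5,0],0]
    - [[-21.1,32.2,0],0]
    - [[-21.1,32.2,0],0]
    - [[-21.1,32.2,0],0]

```text
time: 27.45
ee_pos: [655.6, 86.9, 146.9]
eef_rot: [[-0.99, -0.144, -0.005], [-0.144, 0.989, 0.013], [0.003, 0.014, -1.0]]
ft_force: [0.4, 0.1, -0.4]
gripper_width: 40.2
```

Run:
```python
from h import *
pr(); go(w(124,0.5),31.5,A+np.pi/2)
```

```text
27.45 [655.6  86.9 146.9] [[-0.99, -0.144, -0.005], [-0.144, 0.989, 0.013], [0.003, 0.014, -1.0]] [ 0.4  0.1 -0.4] 40.185544952782756
shift cm [-0.14 -0.03 11.54] spin -0.001 j6 -1.59 t 27.45
```

>>> send_rows:
  rows:
    - [[-0.2,0,4],0]
    - [[-0.2,0,7.5],0]
    - [[-0.2,0,10],0]
    - [[-0.2,0,11.1],0]
    - [[-0.2,0,11.4],0]
    - [[-0.2,0,11.4],0]
    - [[-0.2,0,11.4],0]

```text
time: 28.15
ee_pos: [658.7, 89.3, 35.3]
eef_rot: [[-0.99, -0.144, -0.001], [-0.144, 0.989, 0.014], [-0.001, 0.014, -1.0]]
ft_force: [-0.5, -0.0, -0.7]
gripper_width: 40.2
```

>>> send_rows:
  rows:
    - [[0,0,0],0]
    - [[0,0,0],0]
    - [[0,0,0],0]
    - [[0,0,0],0]
    - [[0,0,-3],0]
    - [[0,0,-7],0]
    - [[0,0,-11],0]
    - [[0,0,-11],0]
    - [[0,0,-11],0]
  fingers: -1

```text
time: 29.05
ee_pos: [659.1, 88.4, 145.4]
eef_rot: [[-0.989, -0.145, -0.0], [-0.145, 0.989, 0.014], [-0.002, 0.014, -1.0]]
ft_force: [-0.1, 0.1, -1.0]
gripper_width: 85.3
```

>>> send_rows:
  rows:
    - [[11.9,-36.8,-1],0]
    - [[11.9,-36.8,-1],0]
    - [[11.9,-36.8,-1],0]
    - [[11.9,-36.8,-1],0]
    - [[11.9,-36.8,-1],0]
    - [[11.9,-36.8,-1],0]
    - [[11.9,-36.8,-1],0]
    - [[11.9,-36.8,-1],0]
    - [[11.9,-36.8,-1],0]
    - [[11.9,-36.8,-1],0]
    - [[11.9,-36.8,-1],0]
    - [[11.9,-36.8,-1],0]

```text
time: 30.25
ee_pos: [594.2, -291.8, 148.4]
eef_rot: [[-0.989, -0.147, -0.004], [-0.147, 0.989, 0.015], [0.002, 0.015, -1.0]]
ft_force: [0.5, -0.8, -0.8]
gripper_width: 85.3
```

Run:
```python
from h import *
d=cam('top'); tins(d,cloud(d))
d=wt(); go((592,-293.5),12,A+np.pi/2)
```

```text
red 246 z58 [640.4 182.1  56. ] [28.9 -1.9]
yellow 264 z57 [653.9  90.7  56. ] [121.3  -1.7]
green 848 z58 [602.1 447.4  56. ] [-239.1   -1.3]
blue 203 z40 [ 591.2 -289.7   38. ] [ 488.6 -118.9]
white 170 z31 [669.3 -32.8  38. ] [245.7  -4.4]
white 292 z59 [649.5 135.2  56. ] [76.7  0.3]
white 62 z34 [619.5 122.3  38. ] [ 85.1 -31.2]
30.3 [ 594.3 -291.8  148.7] [[-0.989, -0.147, -0.003], [-0.147, 0.989, 0.014], [0.001, 0.015, -1.0]] [-1.4 -0.   0.6] 85.50561863634846
green 1635 z29 [ 508.6 -446.7   38. ] [ 631.9 -223.5]
green 3103 z39 [ 473.7 -377.2   38. ] [ 558.1 -247.9]
blue 2341 z39 [ 592.8 -293.4   38. ] [ 492.6 -117.9]
white 1832 z3 [ 667.9 -403.2   38. ] [612.1 -59.5]
shift cm [ 0.25 -0.32 13.68] spin 0.002 j6 -2.18 t 30.35
```

>>> send_rows:
  rows:
    - [[0.2,-0.3,4],0]
    - [[0.2,-0.3,8],0]
    - [[0.2,-0.3,12],0]
    - [[0.2,-0.3,13.6],0]
    - [[0.2,-0.3,13.6],0]

```text
time: 30.85
ee_pos: [590.2, -292.7, 9.6]
eef_rot: [[-0.989, -0.146, -0.008], [-0.146, 0.989, 0.017], [0.006, 0.018, -1.0]]
ft_force: [-0.3, 0.6, -0.2]
gripper_width: 84.9
```

>>> send_rows:
  rows:
    - [[0,0,0],0]
    - [[0,0,0],0]
    - [[0,0,0],0]
    - [[0,0,0],0]
    - [[0,0,0],0]
    - [[0,0,0],0]
    - [[0,0,-4],0]
    - [[0,0,-8],0]
    - [[0,0,-12],0]
    - [[0,0,-14],0]
    - [[0,0,-14],0]
    - [[0,0,-14],0]
  fingers: 1

```text
time: 32.05
ee_pos: [592.5, -296.7, 152.7]
eef_rot: [[-0.989, -0.145, -0.002], [-0.145, 0.989, 0.014], [0.0, 0.014, -1.0]]
ft_force: [0.3, 0.4, -1.8]
gripper_width: 40.5
```

Run:
```python
from h import *
pr(); go(w(170,0.5),150,A+np.pi/2)
```

```text
32.05 [ 592.5 -296.7  152.7] [[-0.989, -0.145, -0.002], [-0.145, 0.989, 0.014], [0.0, 0.014, -1.0]] [ 0.3  0.4 -1.8] 40.4576286339283
shift cm [-11.91  32.56   0.71] spin -0.0 j6 -2.19 t 32.05
```

>>> send_rows:
  rows:
    - [[-1.1,3,0],0]
    - [[-2.5,6.8,0],0]
    - [[-3.9,10.6,0],0]
    - [[-5.3,14.4,0],0]
    - [[-6.7,18.2,0],0]
    - [[-8.1,22,0],0]
    - [[-9.5,26,0],0]
    - [[-10.8,29.4,0],0]
    - [[-11.6,31.5,0],0]
    - [[-11.9,32.4,0],0]
    - [[-11.9,32.4,0],0]
    - [[-11.9,32.4,0],0]

```text
time: 33.25
ee_pos: [662.7, 40.3, 156.3]
eef_rot: [[-0.99, -0.144, -0.005], [-0.144, 0.989, 0.013], [0.003, 0.014, -1.0]]
ft_force: [0.7, 0.1, -0.8]
gripper_width: 40.4
```

Run:
```python
from h import *
pr(); d=cam('wrist');tins(d,cloud(d)); go(w(171.5,0.5),31,A+np.pi/2)
```

```text
33.25 [662.7  40.3 156.3] [[-0.99, -0.144, -0.005], [-0.144, 0.989, 0.013], [0.003, 0.014, -1.0]] [ 0.7  0.1 -0.8] 40.38987122123812
red 1555 z57 [643.  183.4  56. ] [28.  1.]
white 3412 z18 [674.2 -10.6  38. ] [224.5   3.7]
shift cm [-0.1  -0.04 12.57] spin -0.001 j6 -1.66 t 33.3
```

>>> send_rows:
  rows:
    - [[-0.2,0,4],0]
    - [[-0.2,0,8],0]
    - [[-0.2,0,11],0]
    - [[-0.2,0,12.1],0]
    - [[-0.2,0,12.4],0]
    - [[-0.2,0,12.4],0]
    - [[-0.2,0,12.4],0]

```text
time: 34.0
ee_pos: [665.6, 42.7, 34.6]
eef_rot: [[-0.99, -0.144, -0.001], [-0.144, 0.989, 0.014], [-0.001, 0.014, -1.0]]
ft_force: [0.5, -0.2, -1.7]
gripper_width: 40.5
```

>>> send_rows:
  rows:
    - [[0,0,0],0]
    - [[0,0,0],0]
    - [[0,0,0],0]
    - [[0,0,0],0]
    - [[0,0,-3],0]
    - [[0,0,-7],0]
    - [[0,0,-11],0]
    - [[0,0,-11],0]
    - [[0,0,-11],0]
  fingers: -1

```text
time: 34.9
ee_pos: [666.0, 41.8, 144.7]
eef_rot: [[-0.989, -0.145, -0.0], [-0.145, 0.989, 0.014], [-0.002, 0.014, -1.0]]
ft_force: [-0.2, -0.5, -0.7]
gripper_width: 85.3
```

>>> send_rows:
  rows:
    - [[24.9,-38.6,-1],0]
    - [[24.9,-38.6,-1],0]
    - [[24.9,-38.6,-1],0]
    - [[24.9,-38.6,-1],0]
    - [[24.9,-38.6,-1],0]
    - [[24.9,-38.6,-1],0]
    - [[24.9,-38.6,-1],0]
    - [[24.9,-38.6,-1],0]
    - [[24.9,-38.6,-1],0]
    - [[24.9,-38.6,-1],0]
    - [[24.9,-38.6,-1],0]
    - [[24.9,-38.6,-1],0]

```text
time: 36.1
ee_pos: [474.7, -375.4, 146.9]
eef_rot: [[-0.989, -0.145, -0.004], [-0.145, 0.989, 0.016], [0.002, 0.016, -1.0]]
ft_force: [-0.3, 0.5, -0.6]
gripper_width: 85.9
```

Run:
```python
from h import *
d=cam('top'); tins(d,cloud(d))
d=wt(); go((473.6,-377.2),12,A+np.pi/2)
```

```text
red 255 z57 [640.3 182.2  56. ] [28.9 -1.9]
yellow 264 z57 [654.   90.8  56. ] [121.2  -1.6]
green 1104 z58 [602.5 437.6  56. ] [-229.4   -2.2]
green 251 z40 [ 470.2 -377.4   38. ] [ 557.9 -251.4]
blue 244 z58 [661.9  44.4  56. ] [168.3  -0.6]
white 501 z14 [ 650.9 -438.8   38. ] [644.8 -81.5]
white 175 z37 [670.6 -31.6  38. ] [244.8  -2.9]
white 296 z57 [650.9 137.2  56. ] [74.9  2.1]
36.15 [ 475.1 -375.   147.3] [[-0.989, -0.146, -0.004], [-0.146, 0.989, 0.015], [0.002, 0.016, -1.0]] [ 0.2 -0.7 -0.2] 85.36865760577498
green 1519 z29 [ 503.4 -453.2   38. ] [ 637.6 -229.6]
green 2364 z39 [ 473.  -377.9   38. ] [ 558.7 -248.7]
white 6685 z59 [ 624.4 -453.5   56. ] [ 655.5 -109.9]
shift cm [ 0.19 -0.41 13.55] spin 0.002 j6 -2.39 t 36.2
```

>>> send_rows:
  rows:
    - [[0.2,-0.3,4],0]
    - [[0.2,-0.3,8],0]
    - [[0.2,-0.3,12],0]
    - [[0.2,-0.3,13.4],0]
    - [[0.2,-0.3,13.4],0]

```text
time: 36.7
ee_pos: [472.2, -375.6, 12.1]
eef_rot: [[-0.989, -0.147, -0.006], [-0.147, 0.989, 0.017], [0.004, 0.018, -1.0]]
ft_force: [0.0, -0.6, -0.2]
gripper_width: 85.4
```

>>> send_rows:
  rows:
    - [[0,0,0],0]
    - [[0,0,0],0]
    - [[0,0,0],0]
    - [[0,0,0],0]
    - [[0,0,0],0]
    - [[0,0,0],0]
    - [[0,0,-4],0]
    - [[0,0,-8],0]
    - [[0,0,-12],0]
    - [[0,0,-14],0]
    - [[0,0,-14],0]
    - [[0,0,-14],0]
  fingers: 1

```text
time: 37.9
ee_pos: [473.3, -379.9, 154.2]
eef_rot: [[-0.989, -0.145, -0.002], [-0.145, 0.989, 0.013], [0.0, 0.014, -1.0]]
ft_force: [-1.0, 0.8, -0.8]
gripper_width: 40.1
```

Run:
```python
from h import *
pr(); go(w(218,0.5),150,A+np.pi/2)
```

```text
37.9 [ 473.3 -379.9  154.2] [[-0.989, -0.145, -0.002], [-0.145, 0.989, 0.013], [0.0, 0.014, -1.0]] [-1.   0.8 -0.8] 40.12083681982594
shift cm [-24.91  34.28   0.88] spin -0.0 j6 -2.4 t 37.9
```

>>> send_rows:
  rows:
    - [[-2.6,3.6,0],0]
    - [[-5.2,7.2,0],0]
    - [[-7.8,10.8,0],0]
    - [[-10.4,14.4,0],0]
    - [[-13,18,0],0]
    - [[-15.8,21.8,0],0]
    - [[-18.6,25.6,0],0]
    - [[-21.3,29.2,0],0]
    - [[-23.5,32.3,0],0]
    - [[-24.9,34.2,0],0]
    - [[-24.9,34.2,0],0]
    - [[-24.9,34.2,0],0]

```text
time: 39.1
ee_pos: [669.2, -4.9, 156.4]
eef_rot: [[-0.989, -0.146, -0.007], [-0.146, 0.989, 0.014], [0.004, 0.014, -1.0]]
ft_force: [-0.7, -0.1, -0.9]
gripper_width: 40.3
```

Run:
```python
from h import *
pr(); go(w(219,0.5),31,A+np.pi/2)
```

```text
39.1 [669.2  -4.9 156.4] [[-0.989, -0.146, -0.007], [-0.146, 0.989, 0.014], [0.004, 0.014, -1.0]] [-0.7 -0.1 -0.9] 40.32581234863248
shift cm [-0.15 -0.27 12.54] spin 0.001 j6 -1.73 t 39.1
```

>>> send_rows:
  rows:
    - [[-0.2,-0.1,4],0]
    - [[-0.2,-0.1,8],0]
    - [[-0.2,-0.1,11],0]
    - [[-0.2,-0.1,12.1],0]
    - [[-0.2,-0.1,12.4],0]
    - [[-0.2,-0.1,12.4],0]
    - [[-0.2,-0.1,12.4],0]

```text
time: 39.8
ee_pos: [669.7, -4.0, 33.0]
eef_rot: [[-0.99, -0.144, -0.007], [-0.144, 0.989, 0.017], [0.004, 0.018, -1.0]]
ft_force: [-0.9, 6.1, -4.7]
gripper_width: 40.5
```

>>> send_rows:
  rows:
    - [[0,0,0],0]
    - [[0,0,0],0]
    - [[0,0,0],0]
    - [[0,0,0],0]
    - [[0,0,-3],0]
    - [[0,0,-7],0]
    - [[0,0,-11],0]
    - [[0,0,-13],0]
    - [[0,0,-13],0]
    - [[0,0,-13],0]
  fingers: -1

```text
time: 40.8
ee_pos: [672.4, -6.2, 164.7]
eef_rot: [[-0.989, -0.145, -0.002], [-0.145, 0.989, 0.014], [0.0, 0.014, -1.0]]
ft_force: [-1.0, -0.8, 0.1]
gripper_width: 85.5
```

Run:
```python
from h import *
pr(); d=cam('wrist'); tins(d,cloud(d)); d=cam('top'); tins(d,cloud(d)); d=cam('scene'); save(d,'s2.png'); go(w(-23,-65),170,A+np.pi/2)
```

```text
40.8 [672.4  -6.2 164.7] [[-0.989, -0.145, -0.002], [-0.145, 0.989, 0.014], [0.0, 0.014, -1.0]] [-1.  -0.8  0.1] 85.54878199395456
red 157 z55 [646.3 161.1  56. ] [50.6  1. ]
yellow 1931 z57 [658.8  89.6  56. ] [123.2   2.9]
green 2387 z57 [669.3  -4.4  56. ] [217.7  -0.3]
blue 2096 z57 [665.4  43.6  56. ] [169.6   2.8]
white 1682 z19 [649.4  21.6  38. ] [189.1 -16.2]
white 1093 z32 [691.6  57.1  38. ] [160.1  30.7]
white 1569 z57 [651.5 135.5  56. ] [76.6  2.4]
red 255 z57 [640.3 182.   56. ] [29.  -1.9]
yellow 151 z58 [654.   98.5  56. ] [113.6  -0.5]
green 962 z58 [605.9 437.1  56. ] [-228.4    1. ]
green 105 z29 [ 500.1 -449.4   38. ] [ 633.5 -232.2]
white 605 z27 [ 646.1 -442.7   38. ] [647.9 -86.8]
white 323 z55 [649.2 136.6  56. ] [75.3  0.3]
shift cm [ 6.66 24.27 -0.34] spin -0.0 j6 -1.73 t 40.95
```

View pics/s2.png

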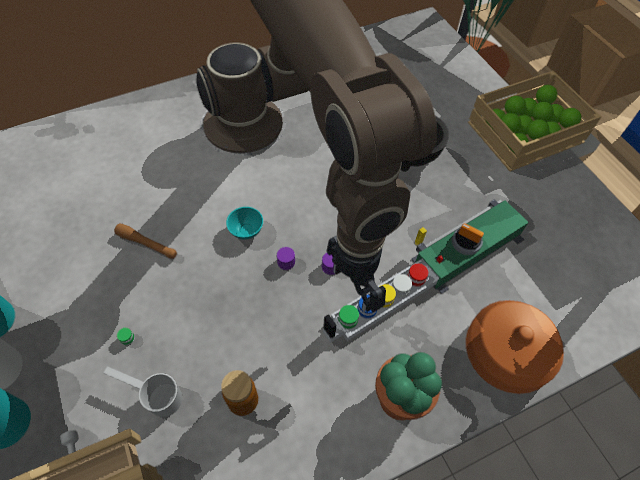

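The scene view shows all five tins upright in the tray: green (349,315), blue (368,303), yellow (389,294), white (402,283) and red (419,272). The lock button is up, and their measured tops are at 57 mm with |y| < 3 mm. Next is the guard peg.

>>> send_rows:
  rows:
    - [[6.7,24.3,-0.5],0]
    - [[6.7,24.3,-0.5],0]
    - [[6.7,24.3,-0.5],0]
    - [[6.7,24.3,-0.5],0]
    - [[6.7,24.3,-0.5],0]
    - [[6.7,24.3,-0.5],0]
    - [[6.7,24.3,-0.5],0]
    - [[6.7,24.3,-0.5],0]
    - [[6.7,24.3,-0.5],0]

```text
time: 41.85
ee_pos: [571.2, 223.1, 172.6]
eef_rot: [[-0.99, -0.143, -0.004], [-0.143, 0.99, 0.013], [0.002, 0.014, -1.0]]
ft_force: [-0.2, -0.6, -0.2]
gripper_width: 85.5
```

Run:
```python
from h import *
pr(); d=cam('wrist'); P=cloud(d); m=mask(d,'yellow')&(P[...,2]>92)&(P[...,2]<103); v,u=np.where(m); q=plane(d,[u.mean(),v.mean()],97)[0]; print(len(v),u.mean(),v.mean(),q,hf(q),np.nanmedian(P[m],0)); go(q[:2],66,A+np.pi/2)
tins(d,P)
```

```text
41.85 [571.2 223.1 172.6] [[-0.99, -0.143, -0.004], [-0.143, 0.99, 0.013], [0.002, 0.014, -1.0]] [-0.2 -0.6 -0.2] 85.53214589769098
435 319.1218390804598 256.9793103448276 [571.78837927 226.56513841  97.        ] [-25.00528643 -63.25336279] [571.85021833 226.35163539  97.27159466]
shift cm [-0.12  0.19 10.68] spin -0.002 j6 -1.35 t 41.9
red 2781 z57 [642.3 182.9  56. ] [28.4  0.2]
red 287 z64 [634.5 242.6  56. ] [-31.7   1.1]
yellow 3340 z57 [655.3  96.   56. ] [116.3   0.5]
yellow 138 z68 [572.8 221.7  56. ] [-20.1 -62.9]
green 634 z57 [669.7 252.3  56. ] [-36.3  37.4]
green 10218 z57 [620.1 298.4  56. ] [-89.1  -5.1]
white 4432 z57 [654.5 135.3  56. ] [77.3  5.3]
white 1003 z33 [623.6 121.3  38. ] [ 86.7 -27.3]
```

>>> send_rows:
  rows:
    - [[-0.1,0.2,4],0]
    - [[-0.1,0.2,8],0]
    - [[-0.1,0.2,10],0]
    - [[-0.1,0.2,10.7],0]
    - [[-0.1,0.2,10.7],0]

```text
time: 42.4
ee_pos: [571.0, 227.1, 65.5]
eef_rot: [[-0.99, -0.144, -0.005], [-0.144, 0.99, 0.013], [0.003, 0.014, -1.0]]
ft_force: [-1.1, 0.7, -0.8]
gripper_width: 85.4
```

>>> send_rows:
  rows:
    - [[0,0,0],0]
    - [[0,0,0],0]
    - [[0,0,0],0]
    - [[0,0,0],0]
    - [[0,0,0],0]
    - [[0,0,0],0]
    - [[0,0,0],0]
    - [[0,0,0],0]
  fingers: 1

```text
time: 43.2
ee_pos: [571.7, 228.4, 66.9]
eef_rot: [[-0.989, -0.145, -0.001], [-0.145, 0.989, 0.014], [-0.001, 0.014, -1.0]]
ft_force: [1.0, -0.3, 4.5]
gripper_width: 13.0
```

Run:
```python
from h import *
pr(); p=manip.sense()['ee_pos']; a=hf(p); print(a); go(w(a[0]+235,a[1]),p[2])
```

```text
43.2 [571.7 228.4  66.9] [[-0.989, -0.145, -0.001], [-0.145, 0.989, 0.014], [-0.001, 0.014, -1.0]] [ 1.  -0.3  4.5] 12.978560576877001
[-26.80373367 -63.12597878]
shift cm [  0.   -23.5   -0.34] spin 0 j6 -1.34 t 43.2
```

>>> send_rows:
  rows:
    - [[0,-2,0],0]
    - [[0,-4.5,-0.1],0]
    - [[0,-7,-0.1],0]
    - [[0,-9.5,-0.1],0]
    - [[0,-12,-0.2],0]
    - [[0,-14.5,-0.2],0]
    - [[0,-17,-0.2],0]
    - [[0,-19.5,-0.3],0]
    - [[0,-21.5,-0.3],0]
    - [[0,-22.8,-0.3],0]
    - [[0,-23.5,-0.3],0]
    - [[0,-23.7,-0.3],0]

```text
time: 44.4
ee_pos: [607.1, -3.6, 66.9]
eef_rot: [[-0.989, -0.146, 0.0], [-0.146, 0.989, 0.022], [-0.004, 0.022, -1.0]]
ft_force: [3.7, 16.0, 5.5]
gripper_width: 13.3
```

>>> send_rows:
  rows:
    - [[0,-0.1,0],0]
    - [[0,-0.1,0],0]
    - [[0,-0.1,0],0]

```text
time: 44.7
ee_pos: [607.1, -3.6, 66.9]
eef_rot: [[-0.989, -0.148, 0.0], [-0.148, 0.989, 0.021], [-0.004, 0.021, -1.0]]
ft_force: [2.8, 13.0, 4.9]
gripper_width: 13.4
```

Run:
```python
from h import *
pr(); p=manip.sense()['ee_pos']; print(hf(p))
```

```text
44.7 [607.1  -3.6  66.9] [[-0.989, -0.148, 0.0], [-0.148, 0.989, 0.021], [-0.004, 0.021, -1.0]] [ 2.8 13.   4.9] 13.390074807509906
[207.81871601 -61.66608957]
```

Stopped at the end stop: 13 N of force, with 235 mm travelled. I relax, release, lift and back away over the clear side.

>>> send_rows:
  rows:
    - [[0,0.3,0],0]
    - [[0,0.3,0],0]
    - [[0,0.3,0],0]
    - [[0,0.3,0],0]
    - [[0,0.3,0],0]
  fingers: -1

```text
time: 45.2
ee_pos: [604.9, -4.7, 65.7]
eef_rot: [[-0.989, -0.145, -0.003], [-0.145, 0.989, 0.014], [0.001, 0.014, -1.0]]
ft_force: [-0.3, 0.7, 0.3]
gripper_width: 84.2
```

>>> send_rows:
  rows:
    - [[0,0.3,-4],0]
    - [[0,0.3,-8],0]
    - [[0,0.3,-12],0]
    - [[4,0.3,-14],0]
    - [[9,0.3,-14],0]
    - [[14,0.3,-14],0]
    - [[19,0.3,-14],0]
    - [[20,0.3,-14],0]
    - [[20,0.3,-14],0]
    - [[20,0.3,-14],0]

```text
time: 46.2
ee_pos: [408.4, -32.5, 206.5]
eef_rot: [[-0.989, -0.145, -0.001], [-0.145, 0.989, 0.014], [-0.001, 0.014, -1.0]]
ft_force: [0.4, -0.5, 0.3]
gripper_width: 85.5
```

Run:
```python
from h import *
pr(); d=cam('top'); save(d,'top4.png'); P=cloud(d); tins(d,P); knob(d,P)
m=mask(d,'yellow')&(P[...,2]>80)&(P[...,2]<105)&(P[...,1]<100); v,u=np.where(m); print('peg',len(v),hf(plane(d,[u.mean(),v.mean()],95)[0]) if len(v) else 0)
v,u=np.where(mask(d,'red')&(P[...,1]>220)); print('button z',np.median(P[v,u,2]))
d=cam('wrist');P=cloud(d); m=mask(d,'yellow')&(P[...,2]>92)&(P[...,2]<103); v,u=np.where(m); print('peg w',len(v),hf(plane(d,[u.mean(),v.mean()],97)[0]) if len(v) else 0); tins(d,P)
```

```text
46.2 [408.4 -32.5 206.5] [[-0.989, -0.145, -0.001], [-0.145, 0.989, 0.014], [-0.001, 0.014, -1.0]] [ 0.4 -0.5  0.3] 85.51601724373378
red 249 z58 [640.2 182.1  56. ] [28.9 -2. ]
yellow 268 z57 [653.8  90.7  56. ] [121.4  -1.8]
green 238 z58 [666.4  -4.5  56. ] [217.3  -3.2]
green 1401 z58 [602.1 425.4  56. ] [-217.4   -4.4]
green 107 z29 [ 499.6 -448.9   38. ] [ 632.9 -232.7]
blue 250 z57 [661.8  44.3  56. ] [168.4  -0.7]
white 152 z2 [ 654.5 -396.1   38. ] [603.1 -71.7]
white 305 z47 [ 651.8 -445.    56. ] [651.1 -81.5]
white 308 z60 [650.7 135.6  56. ] [76.4  1.6]
white 198 z49 [603.9 101.4  56. ] [103.5 -49.6]
clamp 1.1674653098468961
peg 0 0
button z 61.30639542256063
peg w 442 [209.25482451 -64.03296106]
yellow 408 z73 [602.   -6.6  56. ] [210.1 -67.2]
yellow 491 z56 [628.5  67.3  56. ] [140.8 -30.2]
yellow 1730 z57 [655.8  89.4  56. ] [122.9   0. ]
green 416 z56 [637.3 -18.3  56. ] [226.8 -33.9]
green 1590 z57 [661.5  -4.9  56. ] [217.   -8.1]
green 330 z57 [599.  271.9  56. ] [-65.9 -29.7]
blue 1831 z57 [661.7  43.3  56. ] [169.4  -0.9]
blue 229 z39 [642.9  42.1  38. ] [167.8 -19.6]
white 88 z34 [666.8 -47.9  38. ] [260.3  -9.1]
white 318 z33 [640.8 -16.8  38. ] [225.8 -30.2]
white 94 z46 [642.   -1.2  56. ] [210.5 -26.8]
white 1720 z48 [608.5  77.   56. ] [128.3 -48.6]
white 65 z48 [637.7  44.6  56. ] [164.6 -24.4]
white 1364 z56 [651.2 135.6  56. ] [76.6  2.1]
```

View pics/top4.png

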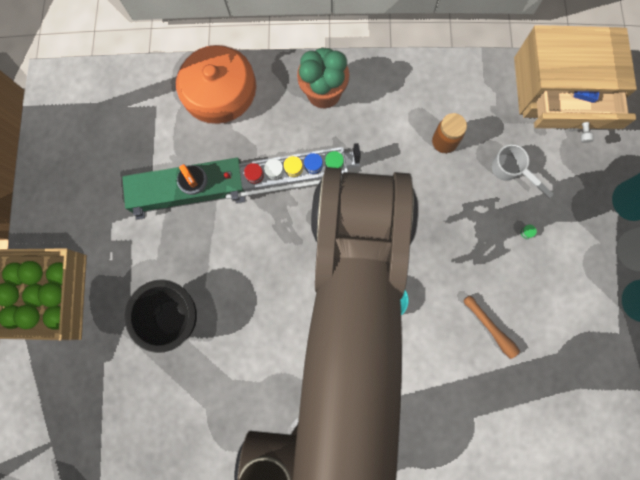

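The top view shows all five tins in the row from (253,172) to (335,160), with the button up and the clamp turned to about 1.17 rad. The peg is at x = 209 mm, so the guard is out about 0.259 m, and the robot is clear of everything.

```bash
python3 -c "
from cell import manip
print(manip.sign_off())"
```

```text
the job is handed in; nothing more can be done
None
```

I carried out all four steps in order and handed the job in at about 46 s of robot time. The interface reports no verdict.

| Step | Last check |
|---|---|
| Rail and lock | Rail pulled to its stop (about 22 N on the arm); red button up, its top measured at about 61–64 mm (roof 56 mm) |
| Clamp knob | About 1.17–1.20 rad, past the detent |
| Tins | All five stand in the tray, tops at about 57 mm; top-view distance from the centre line is 3.2 mm or less |
| Guard bar | Drawn to its stop (13 N on the arm), out about 0.259 m |

- **Disagreement:** the last wrist view put the green tin 8 mm off the centre line. The tin was partly cut off in that view. The top view gave -3 mm and an earlier wrist view -0.3 mm, so I went with those.
- **Bystanders:** the arm went near none of the molcajete, bowl, cup, pestle or jar. They look unmoved in the last top view, where the arm hides most of the bowl. I did not measure their positions.
- **Not seen:** I saw no knocked tin and no grip slackening.

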